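Feed a tube rack past the spring gate of a reader's loading lane

TASK

Load the tube rack that stands in the reader's lane: with one fingertip press down the long bar beside the lane so that the hinged gate swings up, and keep it held up while the other finger pushes the rack from behind, past the gate, until it sits fully home against the stop at the reader. Then let the gate drop shut behind the rack and come away. Only push and press: do not pinch, lift or tip the rack, never let the gate and the rack touch, and leave everything else on the bench where it stands.

Things in the scene. Friction and masses are not known exactly. Their poses are not given: they have to be found in the camera images.
- chute: Fixed loading lane: white base, two low aluminium walls, open above and at the rear. Origin on its centre line at bench height, below the gate. x = pushing direction, to the reader; y = across, away from the press bar and the robot; z up. Floor 4 mm above the bench from x = -185 to +116 mm; walls inside at y = -27 and +27, 4 mm thick, tops at z = 22 mm. All mm values below are in this frame.
- stop (a point): Centre of the foot of the lane's end stop (face at x = 116, y = 0, z = 4 mm; 30 mm high, in front of the white reader box, 100 x 150 x 75 mm high). The rack is home when its front face is against it: rack centre at x = 76, rear face at x = 36 mm.
- hinge (a point): Point on the gate's hinge axis, at the gate (x = 0, y = -50, z = 26 mm). The axis runs along the lane (x) with an 8 mm shaft between two black posts, 34 mm high, at x = -180 and +72 mm.
- gate (a joint): Steel gate: 0 rad = shut, grows to 1.1 as it swings up. From 0.75 rad the rack passes under freely and a finger in the lane at y = -5 to +27 mm clears the blade at any height. Pressing the bar down raises it (about 1.3 N at first, 3 N fully down); a spring shuts it when released. The rack cannot push it open.
- bar_mid (a point): Point at x = -50 on the axis of the press bar: round, 12 mm thick, straight along the lane from x = -172 to +64 mm, joined at its two ends to the gate's shaft, 30 mm from the hinge axis. Axis at y = -77, z = 39 mm when shut; y = -79, z = 17 at 0.75 rad; y = -76, z = 10 at 1.0 rad; y = -74, z = 8 at 1.1 rad; its top is 6 mm higher. A fingertip can slide along it while pressing.
- gate_tip (a point): Free end of the gate's blade, mid-height, 48 mm from the hinge axis. The blade is 6 mm thick, centred at x = 0; shut, it reaches from y = -42 to -2 and z = 26 to 39 mm and blocks the rack.
- rack_mid (a point): Centre (half-way up) of the rack to load, standing in the lane short of the gate: white plastic, 80 mm long (its x, the pushing direction), 50 wide, flat end faces 36 high, two rows of five capped tubes, tops at 40 mm. The centre is 20 mm above its underside, 40 mm ahead of its rear face. About 0.15 kg; 2 mm of play to each wall.
- spare_rack: Another rack of the same kind, outside the lane on the bench, beside the lane on its far side. Leave it. Origin under its centre.
- petri_a: Petri dish, 92 mm across, 16 mm high, on the bench beside the press bar. Leave it. Origin under its centre.
- petri_b: Another such petri dish, also on the press bar's side. Leave it. Origin under its centre.
- beaker: Small glass beaker, 48 mm across, 55 mm high, beside the lane on its far side. Leave it. Origin under its centre.
- flask: Glass conical flask, 76 mm across, 116 mm high, on the bench to the robot's left, in a row behind the lane's rear end. Leave it. Origin under its centre.
- reagent: Amber bottle, 48 mm across, 95 mm high, on the bench to the robot's left, in a row behind the lane's rear end. Leave it. Origin under its centre.
- jar: White jar, 56 mm across, 65 mm high, on the bench to the robot's left, in a row behind the lane's rear end. Leave it. Origin under its centre.
There are look-alikes about, which are no part of the job. Leave any blue or turquoise look-alike of the part that bears rack_mid alone.

How it is judged:
On the way, in this order (a step that is already met when the one before it is completed fails the run):
1. a fingertip holds the gate up (0.7 rad or more) while the rack is still short of it (value of joint gate above 0.7 rad and contact force between the fingers and gate above 0.2 N and x of rack_mid in the frame of chute below -0.038 m), for 0.1 s.
2. the rack is half past the gate, which a fingertip still holds up (value of joint gate above 0.65 rad and contact force between the fingers and gate above 0.2 N and x of rack_mid in the frame of chute between 0 and 0.06 m), for 0.05 s.
3. the rack's rear end is past the gate, which a fingertip still holds up (value of joint gate above 0.65 rad and contact force between the fingers and gate above 0.2 N and x of rack_mid in the frame of chute above 0.062 m), for 0.05 s.
At the end, for the whole second after the job is handed in: The rack sits flat in the lane with its front within 7 mm of the end stop and at rest, the gate is shut behind it (below 0.08 rad), the robot touches nothing, and everything else stands within 25 mm of where it was (x of rack_mid in the frame of chute between 0.069 and 0.08 m and y of rack_mid in the frame of chute between -0.006 and 0.006 m and z of rack_mid in the frame of chute below 0.029 m and angle between rack_mid's own z axis and vertical below 0.1 rad and value of joint gate below 0.08 rad and linear speed of rack below 0.01 m/s and distance of each of spare_rack, petri_a, petri_b, beaker, flask, reagent, jar from where it was at the start of the episode below 0.025 m).
It fails at once if the gate and the rack press on each other (over 0.3 N) (contact force between gate and rack above 0.3 N).
It fails at once if the rack is lifted more than 10 mm or tipped more than 0.25 rad (z of rack_mid in the frame of chute above 0.034 m or angle between rack_mid's own z axis and vertical above 0.25 rad).
It fails at once if another thing on the bench is moved more than 25 mm or knocked over (distance of any of spare_rack, petri_a, petri_b, beaker, flask, reagent, jar from where it was at the start of the episode above 0.025 m or angle between any of spare_rack, petri_a, petri_b, beaker, flask, reagent, jar's own z axis and vertical above 0.4 rad).
It also fails if it takes over 35 s, if anything falls off the work surface, if the arm or the gripper's body presses on something with over 40 N, if the wrist force passes 120 N, or if a joint passes its speed limit or range.

ROBOT

A 6-joint arm with a two-finger parallel gripper is mounted at the origin on the work surface. World frame = base frame: x ahead of the robot, y to its left, z up, the work surface at z = 0. Lengths are in m, angles in rad, forces in N, time in s.
With the tool pointing down it reaches from about 0.375 to 0.9 m from the base axis. Payload 3.1 kg.
Tool frame: the origin (TCP) lies between the finger pads; the fingertips stand 19 mm ahead of it and the grasp point (between the pads) is the TCP; z points along the fingers, y is the direction in which the jaws open and shut (so a half turn about z gives the same grasp; the last joint's range is limited). The gripper opens to 87 mm and grips with 3 to 60 N. Pads are 19 mm wide; open, the fingers measure 117 mm over their backs; the gripper's body (75 mm by 190 mm) begins 51 mm behind the grasp point.
Start: joints at [-1.421, 0.527, 1.433, -0, 1.181, -0.178], TCP at [0.201, -0.592, 0.242] pointing down, gripper open.
Joint ranges: [-3.08, 3.08], [-0.75, 2.2], [0.22, 2.44], [-1.43, 4.57], [0, 2.65], [-2.85, 2.85]. Speed limits (rad/s): [2.79, 2.79, 3.14, 3.14, 3.14, 3.14].

INTERFACE

Orientations are given as a unit quaternion [x, y, z, w].
In Python, from rig import robot gives the robot as it stands.
- The arm moves only by the tool apply_moves, never from a script. Its argument "series" is a list of rows, each a list of 7 numbers: the shift along the tool's x, y, z in cm, then the turn, a rotation vector about the tool's x, y, z in degrees, then the opening, from 0 (shut) to 1 (fully open). In form: [[dx, dy, dz, rx, ry, rz, grip], ...]. A call has 1 to 5 rows; each row is the pose to reach, as a shift and turn from the pose commanded when the call began, along the tool's axes at that moment; what a row does not reach only later rows make up. A row lasts 1/12 s, in which the tool goes at most 41.7 mm and 7.16 degrees, less where a joint would pass 70% of its speed; a pose out of reach is approached as far as the arm can. A call with a gripper value outside its range is refused whole. The fingers move at their own pace and stop on an object; "newtons" is the grip in N (left out, the last holds). Time passes only in rows, so rows that repeat a pose let the fingers close. It gives the time, the measured TCP pose, the force and the opening at its end, in the units of the state.
- robot.get_obs(): the state, without advancing time (a new reading comes with each control period).
- robot.camera(name): name is "side" or "top"; returns the picture (400x640x3 uint8, red, green, blue); there is no depth.
- robot.camera_params(name): a dict with "mtx" (3x3 intrinsics, pixels), "D" ([k1, k2, p1, p2, k3] as OpenCV has them; the pictures are not rectified), "origin" and "rotation" of the camera in the world. Camera axes: x right, y down, z forward; pixel columns grow to the right and rows downward; lengths in m; the calibration is good to about 2 mm. A picture is of the moment at which its call begins. camera_params takes no time and is no camera call.
- robot.hand_in(): hands the job in, once; it reports no verdict.
The state is a dict: "time": time; "q": joint angles; "joint_velocities": joint speeds; "joint_torque": joint torques, N m; "position": TCP position; "tool_rot": TCP orientation; "ft_force": force on the tool from outside, world axes, zero at the start; "moment": the same for the moment, N m; "grip_width": finger opening in m.
Only numpy, scipy, OpenCV 4.12 (cv2) and the standard library are available. Lean on these libraries where they do the work, as an engineer would, in place of code of your own. Each camera call takes 0.05 s, during which the arm holds its last target. There are 200 camera calls.

## Working session

There is one attempt and no reset: what is moved stays moved. The work goes in short steps, Python scripts to look and compute and a tool call to move; the robot and the scene stay as the last step left them, time stands still between calls to the robot, and variables do not carry over. Pictures are saved under pics/ and viewed, about 8 in all and at most 12, crops included, and the job is handed in when it is done.

Besides the shell and the picture viewer there is one more tool, called after "Emit:" as a command line: name --pt "numbers of a row" for each row, then --argument value for the rest. apply_moves: Moves the arm, as the interface text tells. Its arguments: {"type":"object","properties":{"series":{"type":"array"},"newtons":{"type":"number"}},"required":["series"]}

```bash
mkdir -p pics; ls; python3 - <<'E'
from rig import robot
import cv2
for n in("top","side"):
    im=robot.camera(n); cv2.imwrite(f"pics/{n}0.png",im[:,:,::-1]); p=robot.camera_params(n); print(n,p)
print(robot.get_obs())
E
```

```text
pics
top {'mtx': array([[427.61888462,   0.        , 320.22750155],
       [  0.        , 427.61888462, 198.94371983],
       [  0.        ,   0.        ,   1.        ]]), 'D': array([0.03769503, 0.        , 0.        , 0.        , 0.        ]), 'origin': array([0.39120221, 0.11393699, 1.07902171]), 'rotation': array([-0.68020381,  0.72479626, -0.07946664,  0.07535392])}
side {'mtx': array([[381.84339727,   0.        , 319.67135506],
       [  0.        , 381.84339727, 191.12353598],
       [  0.        ,   0.        ,   1.        ]]), 'D': array([-0.04888155,  0.        ,  0.        ,  0.        ,  0.        ]), 'origin': array([0.35527177, 0.54678132, 0.70970804]), 'rotation': array([-0.23877179,  0.91243073, -0.32235475,  0.080905  ])}
{'time': 0.1, 'q': array([-1.42150472e+00,  5.28377451e-01,  1.43377133e+00, -1.46996796e-05,
        1.18139646e+00, -1.78512653e-01]), 'joint_velocities': array([-0.00168886, -0.00240476, -0.00456504, -0.00024066,  0.0021053 ,
        0.0002024 ]), 'joint_torque': array([-6.89139615e-04, -4.40986776e+01, -1.77150679e+01,  6.34528440e-02,
        5.34561288e-02, -5.80393385e-05]), 'position': array([ 0.20115088, -0.59108982,  0.24066774]), 'tool_rot': array([ 9.86597162e-01,  1.63171953e-01,  7.46744904e-06, -9.76285372e-04]), 'ft_force': array([-0.6547357 , -0.43324559, -0.23776204]), 'moment': array([-0.02632885,  0.02137412, -0.03877387]), 'grip_width': 0.08715780742569755}
```

View pics/top0.png

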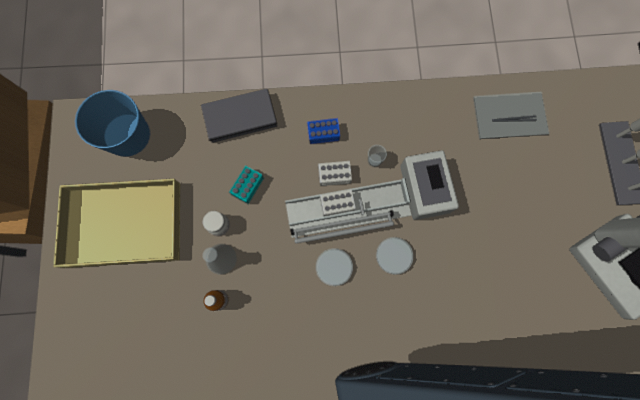

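View pics/side0.png

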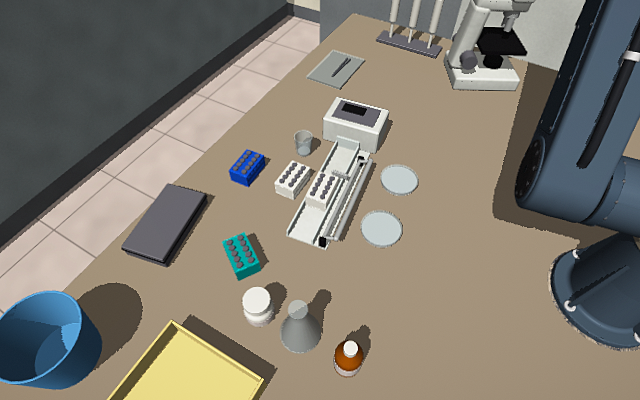

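Candidates for the rack, in the top view:
- white rack in the lane at (338,203)
- spare white rack at (335,173), outside the lane
- blue look-alike at (323,131)
- turquoise look-alike at (247,184)

The description fits the one in the lane at (338,203). I'll check it in a close crop.

```bash
python3 - <<'E'
import cv2
a=cv2.imread("pics/top0.png")[170:250,280:415]
cv2.imwrite("pics/topc.png",cv2.resize(a,None,fx=5.9,fy=5.9,interpolation=cv2.INTER_CUBIC))
a=cv2.imread("pics/side0.png")[130:255,275:400]
cv2.imwrite("pics/sidec.png",cv2.resize(a,None,fx=4.8,fy=4.8,interpolation=cv2.INTER_CUBIC))
E
```

```text
(no output)
```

View pics/topc.png

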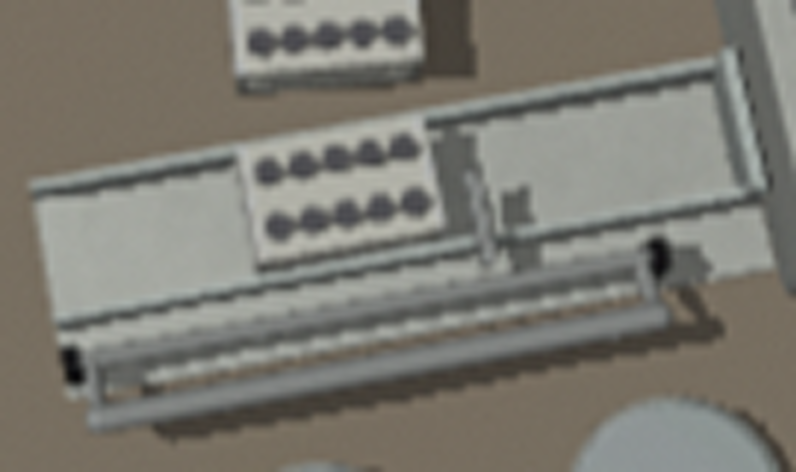

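View pics/sidec.png

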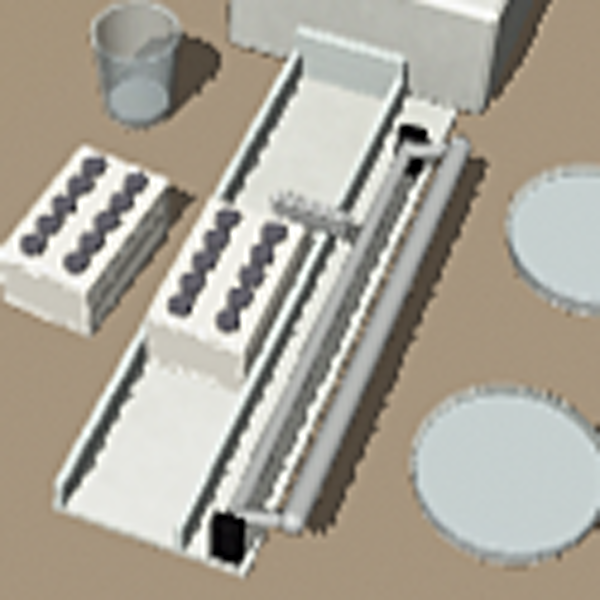

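```bash
cat > fit.py <<'E'
import numpy as np,cv2
from scipy.optimize import least_squares
from scipy.spatial.transform import Rotation as R
from rig import robot
C={n:robot.camera_params(n) for n in("top","side")}
def proj(n,P):
    p=C[n]; r=R.from_quat(p["rotation"]).inv()
    return cv2.projectPoints(r.apply(np.asarray(P)-p["origin"]),np.zeros(3),np.zeros(3),p["mtx"],p["D"])[0][:,0]
def world(t,P): return R.from_euler("z",t[2]).apply(np.asarray(P,float)/1000)+[t[0],t[1],0]
if __name__=="__main__":
    F=[("top",(-185,29,22),(35,186)),("top",(-185,-29,22),(57,325)),("top",(-172,-77,39),(94,416)),("top",(64,-77,39),(662,316)),
       ("top",(-180,-50,34),(75,355)),("top",(72,-50,34),(658,245)),("top",(0,-2,39),(472,172)),
       ("side",(-172,-77,39),(292,521)),("side",(64,-77,39),(460,145)),("side",(-180,-50,34),(228,517)),("side",(-185,29,22),(62,488))]
    K=[("top",(-40,25,40),(240,155)),("top",(-40,-25,40),(258,266)),("top",(40,25,40),(427,118)),("top",(40,-25,40),(443,228)),
       ("side",(-40,25,40),(148,335)),("side",(-40,-25,40),(240,366)),("side",(40,-25,40),(303,228)),("side",(40,25,40),(217,203))]
    S={"top":(5.9,280,170),"side":(4.8,275,130)}
    pix=lambda n,u:(np.array(u)+.5)/S[n][0]-.5+S[n][1:]
    def res(t):
        return np.concatenate([proj(n,world(t,[P]))[0]-pix(n,u) for n,P,u in F]+[proj(n,world(t,[np.add(P,(t[3],t[4],0))]))[0]-pix(n,u) for n,P,u in K])
    s=least_squares(res,[.6,.05,-1.4,-70,0],loss="soft_l1",x_scale=[.1,.1,.1,10,10]); t=s.x
    print(t,np.degrees(t[2])); print(res(t).reshape(-1,2).round(2).tolist())
    np.save("t.npy",t)
    print("start finger pts",world(t,[(t[3]-62,-34,0),(0,0,0),(20,-34,0)]))
E
python3 fit.py
```

```text
[ 6.21623307e-01  2.79358760e-03 -1.44956498e+00 -5.78824610e+01
 -1.34685913e+00] -83.05395555722914
[[-0.72, -0.53], [-0.61, -1.82], [1.16, -0.23], [-0.56, -0.82], [-0.59, 0.22], [0.55, 0.4], [-0.09, -0.99], [1.18, -0.22], [0.65, 0.81], [0.83, 0.69], [0.13, -0.55], [-1.26, -1.03], [-0.61, -0.46], [-1.51, -0.48], [-0.21, 0.15], [0.63, -2.82], [2.36, -2.4], [1.93, 0.86], [-0.13, -0.13]]
start finger pts [[ 0.57337491  0.11768439  0.        ]
 [ 0.62162331  0.00279359  0.        ]
 [ 0.59029154 -0.0211714   0.        ]]
```

```bash
python3 - <<'E'
from fit import *
def ray(n,u,z):
    p=C[n];d=cv2.undistortPoints(np.array([[u]],float),p["mtx"],p["D"])[0,0]
    d=R.from_quat(p["rotation"]).apply([*d,1]);o=p["origin"];return (o+d*(z-o[2])/d[2]).round(3)
for n,u in [("top",(575,247)),("top",(620,222)),("side",(446,85)),("side",(518,88)),("top",(335,267)),("top",(395,256))]: print(n,u,ray(n,u,0.01))
print(proj("top",[[.2,-.59,.24],[0,0,0]]))
t=np.load("t.npy"); print(world(t,[(-120,-34,0)]))
r=robot.get_obs(); print(R.from_quat(r["tool_rot"]).inv().apply(world(t,[(-120,-34,250)])[0]-r["position"])*100)
E
```

```text
top (575, 247) [ 0.468 -0.519  0.01 ]
top (620, 222) [ 0.523 -0.64   0.01 ]
side (446, 85) [ 0.492 -0.504  0.01 ]
side (518, 88) [ 0.292 -0.606  0.01 ]
top (335, 267) [0.455 0.075 0.01 ]
top (395, 256) [ 0.473 -0.076  0.01 ]
[[724.05723845 382.49413037]
 [382.79732317 471.69394465]]
[[0.5733607  0.11780107 0.        ]]
[ 58.06342611 -55.13185448  -0.80780054]
```

Emit:
apply_moves --pt "6.4 -18.9 -4 0 0 0 0.8" --pt "6.4 -18.9 -4 0 0 0 0.8" --pt "6.4 -18.9 -4 0 0 0 0.8" --pt "6.4 -18.9 -4 0 0 0 0.8" --pt "6.4 -18.9 -4 0 0 0 0.8"

```text
time: 0.52
position: [0.2007, -0.389, 0.2812]
tool_rot: [0.987, 0.163, 0.0, -0.001]
ft_force: [0.4, -0.3, 0.6]
grip_width: 0.0704
```

Emit:
apply_moves --pt "17.5 -9.2 0 0 0 -34 0.8" --pt "17.5 -9.2 0 0 0 -34 0.8" --pt "17.5 -9.2 0 0 0 -34 0.8" --pt "17.5 -9.2 0 0 0 -34 0.8" --pt "17.5 -9.2 0 0 0 -34 0.8"

```text
time: 0.93
position: [0.338, -0.2459, 0.2815]
tool_rot: [0.894, 0.447, 0.0, -0.0]
ft_force: [0.7, -1.1, -0.2]
grip_width: 0.0697
```

```bash
cat > rel.py <<'E'
import sys
from fit import *
# target: chute x,y mm, TCP z mm -> tool shift cm, rotvec deg
t=np.load("t.npy"); r=robot.get_obs(); T=R.from_quat(r["tool_rot"])
G=R.from_matrix(R.from_euler("z",t[2]).as_matrix()@np.diag([-1,1,-1.]))
cp=R.from_euler("z",-t[2]).apply(r["position"]-[t[0],t[1],0])*1000
print("t",r["time"],"chute TCP",cp.round(1),"F",r["ft_force"].round(1),"w",r["grip_width"])
print("rotvec",np.degrees((T.inv()*G).as_rotvec()).round(2))
if len(sys.argv)>3:
    print("shift",(T.inv().apply(world(t,[list(map(float,sys.argv[1:4]))])[0]-r["position"])*100).round(2))
E
python3 rel.py -120 -34 200
```

```text
t 0.9333 chute TCP [ 212.6 -311.6  281.5] F [ 0.7 -1.1 -0.2] w 0.06973351655658724
rotvec [-1.00e-02 -6.00e-02 -4.38e+01]
shift [43.21 -2.98  8.19]
```

Emit:
apply_moves --pt "20.5 -1.4 0 0 0 -34 0.8" --pt "20.5 -1.4 0 0 0 -34 0.8" --pt "20.5 -1.4 0 0 0 -34 0.8" --pt "20.5 -1.4 0 0 0 -34 0.8" --pt "20.5 -1.4 0 0 0 -34 0.8"

```text
time: 1.35
position: [0.4505, -0.0746, 0.2814]
tool_rot: [0.725, 0.689, -0.0, -0.0]
ft_force: [1.0, -1.6, 0.5]
grip_width: 0.0696
```

```bash
python3 rel.py -120 -34 180
```

```text
t 1.35 chute TCP [  56.2 -179.3  281.4] F [ 1.  -1.6  0.5] w 0.06957148230688733
rotvec [-0.01 -0.01 -9.81]
shift [19.83 11.32 10.14]
```

Emit:
apply_moves --pt "17.0 9.7 5 0 0 -9.8 0.8" --pt "17.0 9.7 5 0 0 -9.8 0.8" --pt "17.0 9.7 5 0 0 -9.8 0.8" --pt "17.0 9.7 5 0 0 -9.8 0.8" --pt "17.0 9.7 5 0 0 -9.8 0.8"

```text
time: 1.77
position: [0.5569, 0.0899, 0.2304]
tool_rot: [0.665, 0.747, -0.0, -0.0]
ft_force: [1.1, -0.2, 0.1]
grip_width: 0.0698
```

```bash
python3 rel.py -120 -34 90
```

```text
t 1.7667 chute TCP [-94.3 -53.7 230.4] F [ 1.1 -0.2  0.1] w 0.06983310465288686
rotvec [-0.04 -0.03 -0.3 ]
shift [ 2.57  1.97 14.04]
```

Emit:
apply_moves --pt "2.6 2.0 4 0 0 -0.3 0.8" --pt "2.6 2.0 8 0 0 -0.3 0.8" --pt "2.6 2.0 12 0 0 -0.3 0.8" --pt "2.6 2.0 14.5 0 0 -0.3 0.8" --pt "2.6 2.0 14.5 0 0 -0.3 0.8"

```text
time: 2.18
position: [0.568, 0.1157, 0.0799]
tool_rot: [0.663, 0.748, -0.005, -0.005]
ft_force: [-0.6, 0.0, 0.1]
grip_width: 0.0694
```

```bash
python3 rel.py -120 -34 80; python3 - <<'E'
from rig import robot
import cv2,numpy as np
a=robot.camera("top")[150:250,270:420]; b=robot.camera("side")[110:270,260:420]
cv2.imwrite("pics/c1.png",np.vstack([cv2.resize(a,(450,300),interpolation=2),cv2.resize(b,(450,450),interpolation=2)])[:,:,::-1]) if 0 else None
h=np.hstack([cv2.resize(a,(400,267),interpolation=2),cv2.resize(b,(400,400),interpolation=2)[:267]*0]) if 0 else None
A=cv2.resize(a,(420,280),interpolation=2);B=cv2.resize(b,(380,380),interpolation=2)
o=np.zeros((380,800,3),np.uint8);o[:280,:420]=A;o[:,420:]=B
cv2.imwrite("pics/c1.png",o[:,:,::-1])
E
```

```text
t 2.1833 chute TCP [-118.6  -39.6   79.9] F [-0.6  0.   0.1] w 0.0694358698191913
rotvec [-0.82 -0.09 -0.03]
shift [ 0.14  0.56 -0.01]
```

View pics/c1.png

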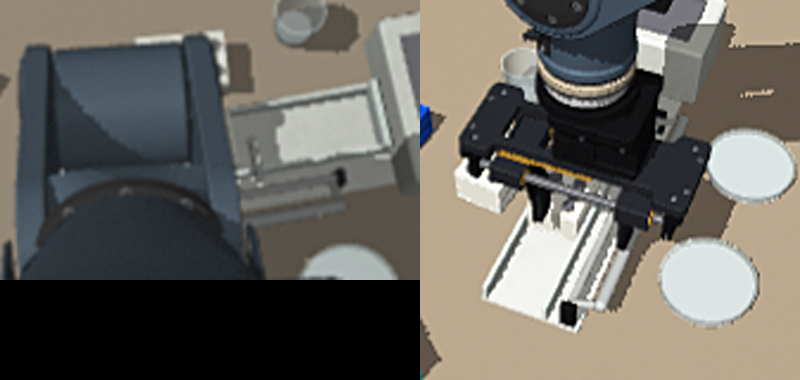

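```bash
python3 rel.py -120 -34 60
```

```text
t 2.2833 chute TCP [-117.8  -35.2   85.7] F [ 1.   0.4 -0. ] w 0.0694769965240627
rotvec [-0.17 -0.02 -0.06]
shift [0.22 0.12 2.57]
```

Emit:
apply_moves --pt "0.2 0.1 1.0 0 0 0 0.8" --pt "0.2 0.1 1.6 0 0 0 0.8" --pt "0.2 0.1 2.0 0 0 0 0.8" --pt "0.2 0.1 2.4 0 0 0 0.8" --pt "0.2 0.1 2.8 0 0 0 0.8"

```text
time: 2.7
position: [0.5743, 0.1174, 0.0593]
tool_rot: [0.663, 0.748, 0.0, 0.001]
ft_force: [-0.5, 0.2, 1.1]
grip_width: 0.0699
```

Emit:
apply_moves --pt "0 0 0.4 0 0 0 0.8" --pt "0 0 0.8 0 0 0 0.8" --pt "0 0 1.1 0 0 0 0.8" --pt "0 0 1.1 0 0 0 0.8"

```text
time: 3.03
position: [0.574, 0.1175, 0.047]
tool_rot: [0.663, 0.748, 0.0, 0.0]
ft_force: [0.7, -0.4, 1.1]
grip_width: 0.0696
```

```bash
python3 rel.py -120 -34 36
```

```text
t 3.0333 chute TCP [-119.6  -33.4   47. ] F [ 0.7 -0.4  1.1] w 0.06958221854242717
rotvec [ 0.    0.   -0.07]
shift [ 0.04 -0.06  1.1 ]
```

Emit:
apply_moves --pt "0 -0.1 0.3 0 0 0 0.8" --pt "0 -0.1 0.6 0 0 0 0.8" --pt "0 -0.1 0.9 0 0 0 0.8" --pt "0 -0.1 1.1 0 0 0 0.8" --pt "0 -0.1 1.1 0 0 0 0.8"

```text
time: 3.45
position: [0.575, 0.1175, 0.0368]
tool_rot: [0.664, 0.748, 0.002, 0.002]
ft_force: [4.6, 1.1, 4.2]
grip_width: 0.0697
```

```bash
python3 rel.py; python3 - <<'E'
from rig import robot
import cv2,numpy as np
a=robot.camera("top")[165:250,330:420]; b=robot.camera("side")[130:260,290:390]
A=cv2.resize(a,None,fx=3.8,fy=3.8,interpolation=2);B=cv2.resize(b,None,fx=4.5,fy=4.5,interpolation=2)
o=np.zeros((585,800,3),np.uint8);o[:A.shape[0],:A.shape[1]]=A;o[:B.shape[0],345:345+B.shape[1]]=B
cv2.imwrite("pics/c2.png",o[:,:,::-1])
E
```

```text
t 3.45 chute TCP [-119.5  -32.4   36.8] F [4.6 1.1 4.2] w 0.0696916061920856
rotvec [ 0.25  0.01 -0.09]
```

View pics/c2.png

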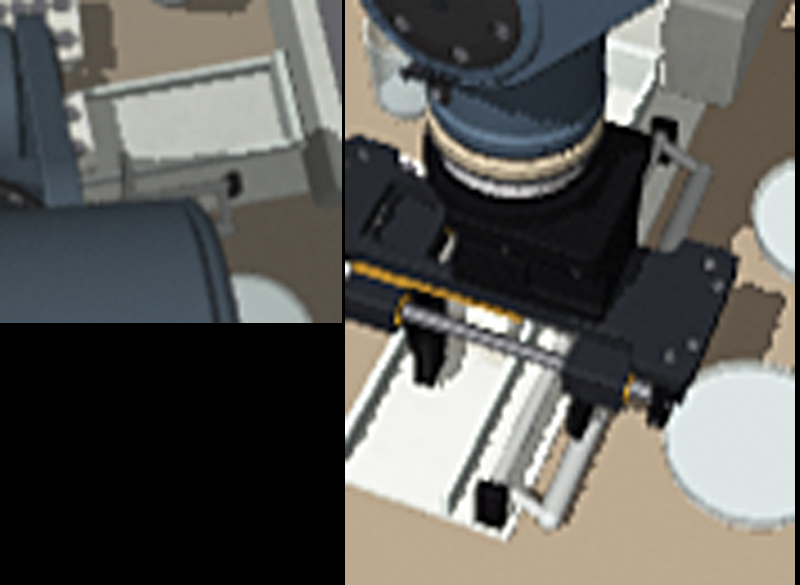

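The side view shows the bar pressed down, with the finger at about (578,425) riding on the bar's inner flank. A 4.6 N lateral force agrees with that. I'll lift, shift outward and press again.

Emit:
apply_moves --pt "0 0 -1.6 0 0 0 0.8" --pt "0 0 -3.2 0 0 0 0.8" --pt "0 -0.2 -3.4 0 0 0 0.86" --pt "0 -0.3 -3.4 0 0 0 0.86" --pt "0 -0.3 -3.4 0 0 0 0.86"

```text
time: 3.97
position: [0.5678, 0.117, 0.0697]
tool_rot: [0.663, 0.748, -0.001, -0.001]
ft_force: [-0.1, 0.4, -0.6]
grip_width: 0.0743
```

```bash
python3 rel.py -120 -37 36;  python3 - <<'E'
from rig import robot
import cv2,numpy as np
b=robot.camera("side")[160:260,300:400]
cv2.imwrite("pics/c3.png",cv2.resize(b,None,fx=5.5,fy=5.5,interpolation=2)[:,:,::-1])
E
```

```text
t 3.9667 chute TCP [-119.9  -39.6   69.7] F [-0.1  0.4 -0.6] w 0.07425003701041488
rotvec [-0.23 -0.02 -0.06]
shift [0.01 0.27 3.36]
```

View pics/c3.png

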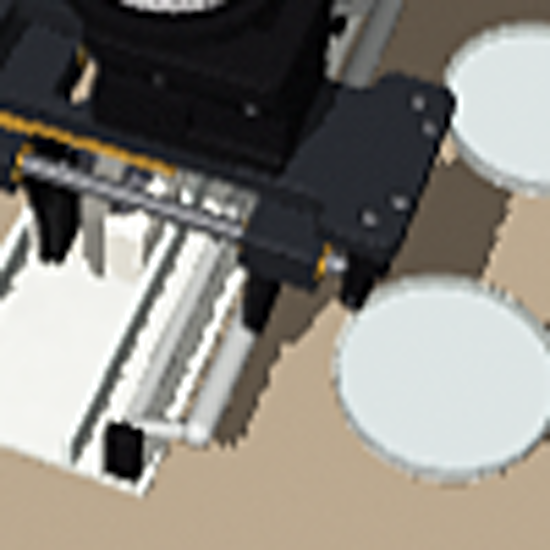

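The finger is now centred over the bar, with its tip at about (258,325) and the bar top at about (240,340). I'll press again.

Emit:
apply_moves --pt "0 0 0.8 0 0 0 0.86" --pt "0 0 1.3 0 0 0 0.86" --pt "0 0 1.7 0 0 0 0.86" --pt "0 0 2.1 0 0 0 0.86" --pt "0 0 2.4 0 0 0 0.86"

```text
time: 4.43
position: [0.5693, 0.1171, 0.0455]
tool_rot: [0.663, 0.748, -0.001, -0.001]
ft_force: [-1.5, -0.0, 1.9]
grip_width: 0.0749
```

Emit:
apply_moves --pt "0 0 0.3 0 0 0 0.86" --pt "0 0 0.6 0 0 0 0.86" --pt "0 0 0.8 0 0 0 0.86" --pt "0 0 0.9 0 0 0 0.86" --pt "0 0 0.9 0 0 0 0.86"

```text
time: 4.85
position: [0.5706, 0.1171, 0.0376]
tool_rot: [0.663, 0.748, 0.0, 0.0]
ft_force: [0.9, 0.5, 1.8]
grip_width: 0.0753
```

```bash
python3 rel.py -120 -37 36;  python3 - <<'E'
from rig import robot
import cv2,numpy as np
from fit import *
b=robot.camera("side")[130:260,290:390]
cv2.imwrite("pics/c4.png",cv2.resize(b,None,fx=4.6,fy=4.6,interpolation=2)[:,:,::-1])
t=np.load("t.npy")
for y,z in[(-77,39),(-79,17),(-76,10)]: print(y,z,((proj("side",world(t,[(-172,y,z),(64,y,z)]))-[290,130]+.5)*4.6).round().tolist())
robot.get_obs(); 
E
python3 rel.py
```

```text
t 4.85 chute TCP [-119.7  -36.9   37.6] F [0.9 0.5 1.8] w 0.07529578228771576
rotvec [ 0.07 -0.   -0.08]
shift [ 0.03 -0.01  0.16]
-77 39 [[217.0, 499.0], [375.0, 143.0]]
-79 17 [[219.0, 526.0], [374.0, 173.0]]
-76 10 [[212.0, 532.0], [368.0, 180.0]]
t 4.9 chute TCP [-119.7  -36.9   37.7] F [ 0.5 -0.6  1.9] w 0.07497307635532374
rotvec [ 0.07 -0.   -0.07]
```

View pics/c4.png

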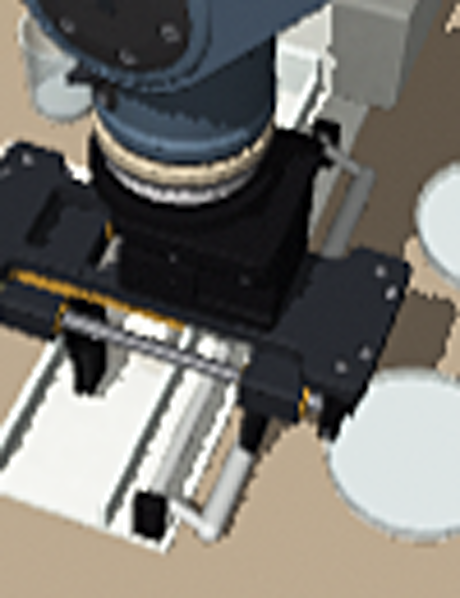

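The side view shows the bar's rear end at (212,530), which matches the model at about 0.9 to 1.0 rad. The finger is on top of the bar, and the lane finger is in the lane at (85,380). Now I'll push.

Emit:
apply_moves --pt "-0.4 0 0.15 0 0 0 0.86" --pt "-0.9 0 0.15 0 0 0 0.86" --pt "-1.4 0 0.15 0 0 0 0.86" --pt "-1.9 0 0.15 0 0 0 0.86" --pt "-2.4 0 0.15 0 0 0 0.86"

```text
time: 5.32
position: [0.5729, 0.0928, 0.0362]
tool_rot: [0.663, 0.748, 0.0, -0.0]
ft_force: [-0.6, 2.7, 1.4]
grip_width: 0.075
```

Emit:
apply_moves --pt "-0.6 0 0 0 0 0 0.86" --pt "-1.2 0 0 0 0 0 0.86" --pt "-1.8 0 0 0 0 0 0.86" --pt "-2.4 0 0 0 0 0 0.86" --pt "-3 0 0 0 0 0 0.86"

```text
time: 5.73
position: [0.5766, 0.0629, 0.0362]
tool_rot: [0.663, 0.748, 0.0, 0.0]
ft_force: [-0.9, 3.7, 2.9]
grip_width: 0.075
```

```bash
python3 rel.py 26 -37 36;  python3 - <<'E'
from rig import robot
import cv2,numpy as np
a=robot.camera("top")[165:250,340:420]; b=robot.camera("side")[110:240,290:390]
A=cv2.resize(a,None,fx=4.2,fy=4.2,interpolation=2);B=cv2.resize(b,None,fx=4.5,fy=4.5,interpolation=2)
o=np.zeros((585,800,3),np.uint8);o[:A.shape[0],:A.shape[1]]=A;o[:B.shape[0],345:345+B.shape[1]]=B
cv2.imwrite("pics/c5.png",o[:,:,::-1])
E
```

```text
t 5.7333 chute TCP [-65.1 -37.5  36.2] F [-0.9  3.7  2.9] w 0.07503243953722719
rotvec [ 0.01 -0.01 -0.07]
shift [-9.11  0.06  0.02]
```

View pics/c5.png

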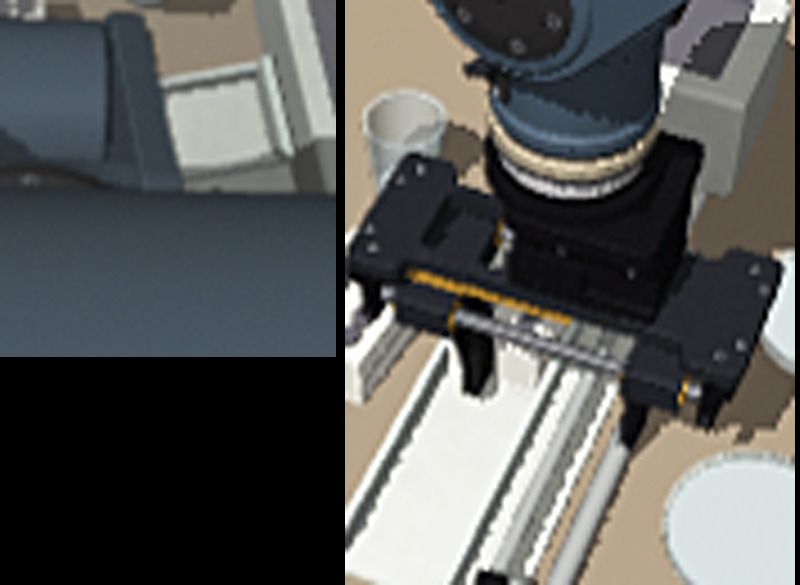

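The bar finger is still on the bar, at (630,440), and the lane finger is behind the rack at (478,390). I'll continue.

Emit:
apply_moves --pt "-0.6 0 0 0 0 0 0.86" --pt "-1.2 0 0 0 0 0 0.86" --pt "-1.8 0 0 0 0 0 0.86" --pt "-2.4 0 0 0 0 0 0.86" --pt "-3 0 0 0 0 0 0.86"

```text
time: 6.25
position: [0.58, 0.0332, 0.036]
tool_rot: [0.663, 0.748, -0.0, -0.0]
ft_force: [-0.7, 3.8, 2.9]
grip_width: 0.0748
```

Emit:
apply_moves --pt "-0.6 0 0 0 0 0 0.86" --pt "-1.2 0 0 0 0 0 0.86" --pt "-1.8 0 0 0 0 0 0.86" --pt "-2.4 0 0 0 0 0 0.86" --pt "-3 0 0 0 0 0 0.86"

```text
time: 6.67
position: [0.5836, 0.0033, 0.0361]
tool_rot: [0.663, 0.748, -0.0, -0.0]
ft_force: [-0.1, 3.6, 3.5]
grip_width: 0.0751
```

```bash
python3 rel.py 26 -37 36
```

```text
t 6.6667 chute TCP [ -5.1 -37.7  36.1] F [-0.1  3.6  3.5] w 0.07506897127613496
rotvec [-0.01 -0.   -0.07]
shift [-3.11  0.07  0.01]
```

Emit:
apply_moves --pt "-0.5 0 0 0 0 0 0.86" --pt "-1.0 0 0 0 0 0 0.86" --pt "-1.5 0 0 0 0 0 0.86" --pt "-2.0 0 0 0 0 0 0.86" --pt "-2.4 0 0 0 0 0 0.86"

```text
time: 7.08
position: [0.5865, -0.0205, 0.0361]
tool_rot: [0.663, 0.748, -0.0, -0.0]
ft_force: [-0.9, 3.9, 4.4]
grip_width: 0.0745
```

Emit:
apply_moves --pt "-0.2 0 0 0 0 0 0.86" --pt "-0.4 0 0 0 0 0 0.86" --pt "-0.5 0 0 0 0 0 0.86" --pt "-0.5 0 0 0 0 0 0.86"

```text
time: 7.42
position: [0.5871, -0.0252, 0.036]
tool_rot: [0.663, 0.748, -0.0, 0.0]
ft_force: [-0.3, 1.5, 2.9]
grip_width: 0.075
```

```bash
python3 rel.py 26 -37 36
```

```text
t 7.4167 chute TCP [ 23.6 -37.7  36. ] F [-0.3  1.5  2.9] w 0.07498620905400279
rotvec [-0.01  0.02 -0.06]
shift [-0.24  0.07  0.  ]
```

Still no stop contact, so I'll creep on in 1 mm steps.

Emit:
apply_moves --pt "-0.1 0 0 0 0 0 0.86" --pt "-0.2 0 0 0 0 0 0.86" --pt "-0.2 0 0 0 0 0 0.86"

```text
time: 7.67
position: [0.5871, -0.0261, 0.036]
tool_rot: [0.663, 0.748, 0.0, -0.001]
ft_force: [0.2, 5.3, 3.3]
grip_width: 0.0748
```

Emit:
apply_moves --pt "-0.1 0 0 0 0 0 0.86" --pt "-0.1 0 0 0 0 0 0.86"

```text
time: 7.83
position: [0.5869, -0.0263, 0.0361]
tool_rot: [0.663, 0.749, 0.0, -0.001]
ft_force: [-0.1, 7.7, 4.2]
grip_width: 0.0748
```

Emit:
apply_moves --pt "-0.1 0 0 0 0 0 0.86" --pt "-0.1 0 0 0 0 0 0.86"

```text
time: 8.0
position: [0.5867, -0.0265, 0.0361]
tool_rot: [0.663, 0.749, 0.0, -0.002]
ft_force: [0.1, 9.5, 4.6]
grip_width: 0.0747
```

The force is rising and the position has stalled, so the rack is against the stop. I'll back off a few millimetres and lift.

Emit:
apply_moves --pt "0.3 0 0 0 0 0 0.86" --pt "0.7 0 0 0 0 0 0.86" --pt "0.7 0 -0.5 0 0 0 0.86" --pt "0.7 0 -1.0 0 0 0 0.86" --pt "0.7 0 -1.5 0 0 0 0.86"

```text
time: 8.42
position: [0.5866, -0.0221, 0.0513]
tool_rot: [0.664, 0.748, -0.0, -0.0]
ft_force: [0.1, 1.1, 1.6]
grip_width: 0.0748
```

Emit:
apply_moves --pt "0 0 -0.6 0 0 0 0.86" --pt "0 0 -1.2 0 0 0 0.86" --pt "0 0 -1.8 0 0 0 0.86" --pt "0 0 -3.5 0 0 0 0.86" --pt "0 0 -6 0 0 0 0.86"

```text
time: 8.83
position: [0.5851, -0.0218, 0.1102]
tool_rot: [0.663, 0.748, -0.001, -0.002]
ft_force: [0.2, -1.2, -0.2]
grip_width: 0.0754
```

Emit:
apply_moves --pt "0 0 -4 0 0 0 0.86" --pt "0 0 -8 0 0 0 0.86" --pt "0 0 -12 0 0 0 0.86" --pt "0 -3 -14 0 0 0 0.86" --pt "0 -7 -14 0 0 0 0.86"

```text
time: 9.25
position: [0.5228, -0.0318, 0.2571]
tool_rot: [0.663, 0.749, 0.004, 0.008]
ft_force: [0.4, -0.8, 0.0]
grip_width: 0.075
```

Emit:
apply_moves --pt "0 -10 -2 0 0 0 0.86" --pt "0 -10 -2 0 0 0 0.86" --pt "0 -10 -2 0 0 0 0.86" --pt "0 -10 -2 0 0 0 0.86" --pt "0 -10 -2 0 0 0 0.86"

```text
time: 9.67
position: [0.4178, -0.0425, 0.2719]
tool_rot: [0.664, 0.748, 0.001, 0.001]
ft_force: [0.1, 0.0, 0.4]
grip_width: 0.0744
```

```bash
python3 rel.py; python3 - <<'E'
from rig import robot
import cv2,numpy as np
a=robot.camera("top"); b=robot.camera("side")
A=cv2.resize(a[110:310,190:460],None,fx=1.4,fy=1.4,interpolation=2);B=cv2.resize(b[110:250,275:395],None,fx=3.4,fy=3.4,interpolation=2)
o=np.zeros((480,800,3),np.uint8);o[:A.shape[0],:A.shape[1]]=A;o[:B.shape[0],385:385+B.shape[1]]=B
cv2.imwrite("pics/c6.png",o[:,:,::-1])
E
```

```text
t 9.6667 chute TCP [  20.3 -207.9  271.9] F [0.1 0.  0.4] w 0.0744041455322656
rotvec [ 0.13  0.06 -0.14]
```

View pics/c6.png

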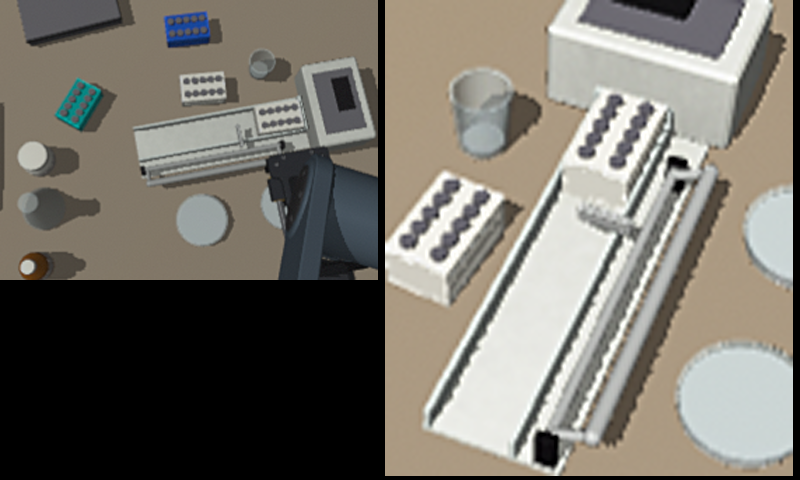

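The rack sits against the stop, at (615,140) in the side view. The gate is shut behind it at (605,215), and the other objects are in place.

```bash
python3 -c "
from rig import robot
print(robot.hand_in())"
```

```text
the job is handed in; nothing more can be done
None
```

The rack is loaded, the gate has dropped shut behind it, and the job is handed in. It took about 10 s of the 35 s allowed. One fingertip held the bar down while the other pushed the rack from behind, past the raised gate to the stop. I then backed off, lifted away and moved the arm clear.

- **Press bar:** my first press came down on the bar's inner flank, with a side force of 4.6 N. I lifted off, shifted outward and opened the fingers slightly, and the second press held cleanly.
- **Stop contact:** the force rose to about 9.5 N with the tool stalled about 2 mm short of where my pose fit put the stop. That is within calibration error, so I took it as fully home.
- **Last pictures:** they show the rack flat at the stop and the gate shut. The other objects I could see had not visibly moved; the arm hid part of one petri dish in the top view. The force on the tool was about zero.
- **Not measured:** I judged the gate angle only from the bar's position in the pictures, about 0.9 to 1.0 rad when I started to push. I did not work out the rack's final position from the last pictures. The hand-in reported no verdict.

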